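# Roll the pressing drum over a glued print to the tape mark

### The job

Press down the freshly glued print: raise the red stop arm in front of the blue drum, then roll the drum (keep it on the bed, let it turn rather than slide) over the print until it stands squarely on the green tape, centred on it and at rest. Then fold the red arm fully down again so the drum cannot roll home; leave the jars and tools around the bed alone.

Things in the scene. Friction and masses are not known exactly. Their poses are not given: they have to be found in the camera images.
- bed: Plywood mounting bed fixed to the bench, 440 x 250 mm (along its own x and y), 12 mm thick, grey felt and a paper print on top (both under 1 mm). Origin: centre of its underside, on the bench. The drum is to roll towards the bed's +x. A low wooden strip (14 mm wide, 14 mm high above the bed) closes each end, centred at x = -210 and +210 mm. A grey post for the stop arm stands near the edge, centred at bed x = -89, y = +113 mm, 30 x 18 mm, top 70 mm above the bench.
- drum: Loose blue drum, 100 mm thick, 130 mm long, 0.5 to 0.9 kg, yellow line along it, at the top at first. Origin: its centre, 62 mm above the bench (top 112). Its own y is its axis, nearly along bed y. Fingertips pressed 1 to 2 mm on its top carry it without slipping, the centre going half as far as the top; pushed high on its rear face it may jam. On the felt a 40 mm/s roll dies within 5 mm.
- tape: Strip of green tape across the bed, 24 mm wide along its own x, 236 mm long along y, flat (0.6 mm); it sticks out past both ends of the drum. Its axes are parallel to the bed's. Origin: centre of the strip, on the bed's surface, 75 to 125 mm from the bed's centre towards its +x. The mark where the drum's axis must come to stand above.
- stop (a joint): Hinge angle of the red stop arm: 0 = folded down, level, across the drum's path 62 mm above the bench at bed x = -65 mm, barring the way; 1.57 = upright, 2.1 = leaning out on its stop. The hinge is stiff (about 0.12 N m) and the arm stays where it is left.
- peg (a point): Middle of the black round peg on the red arm, diameter 14 mm, that sticks out 40 mm from the arm's side towards the bed's +x (parallel to the hinge axis; 20 mm of it to each side of this point along bed x). The arm's bar is 12 mm thick (its side face 22 mm from this point), 14 mm deep, reaching 14 mm past the peg. The peg lies 90 mm from the hinge axis; when the arm is down it is 62 mm above the bench with 43 mm of room under it to the bed.
- stop_hinge (a point): Point on the arm's hinge axis abreast of the peg's middle, at bed x = -37, y = +113 mm, 62 mm above the bench. The axis is parallel to the bed's x. From level, raising the arm swings the peg up and over towards the bed's +y: the peg is at hinge + 90 mm x (-cos a along bed y, sin a upward) for joint value a.
- brush_jar: Black jar of brushes, 68 mm wide, 200 mm high with brushes; bystander. Origin: centre of its foot.
- medium_bottle: Amber bottle, 60 mm wide, 130 mm high; bystander. Origin: centre of its foot.
- tape_roll: Green roll of tape lying flat, 96 mm wide, 24 mm high; bystander. Origin: centre of its underside.
- palette_knife: Spatula-like palette knife, 200 mm long, lying flat; bystander. Origin: about its middle, on the bench.
There are look-alikes about, which are no part of the job. Of the things that look like the drum, the smallest one is meant.

How it is judged:
By the outcome, as a careful person would: the job done as asked, in the order asked, and still so for the second after the job is handed in, with the robot touching nothing.
It also fails if it takes over 72 s, if anything falls off the work surface, if the arm or the gripper's body presses on something with over 40 N, if the wrist force passes 120 N, or if a joint passes its speed limit or range.

### The arm

A 7-joint arm with a two-finger parallel gripper is mounted at the origin on the work surface. World frame = base frame: x ahead of the robot, y to its left, z up, the work surface at z = 0. Lengths are in mm, angles in rad, forces in N, time in s.
With the tool pointing down it reaches from about 350 to 775 mm from the base axis. Payload 3.1 kg.
Tool frame: the origin (TCP) lies at the very end of the fingers, on their centre line; the grasp point (between the pads) lies 19 mm behind it; z points along the fingers, y is the line along which they close (so a half turn about z gives the same grasp; the last joint's range is limited). The gripper opens to 85 mm and grips with 20 to 120 N. Pads are 22 mm wide; open, the fingers measure 114 mm over their backs; the gripper's body (76 mm by 85 mm) begins 54 mm behind the grasp point. The pads swing forward as they close: fully open they stand 13 mm farther back than shut.
Start: joints at [-1.142, 0.311, 0.014, 1.512, -0.004, 1.319, -0.027], TCP at [249.457, 490.192, 231.304] pointing down, gripper open.
Joint ranges: [-2.7, 2.7], [-0.3, 1.91], [-1.27, 1.3], [0.12, 2.57], [-1.44, 4.58], [0.2, 2.03], [-3.05, 3.05]. Speed limits (rad/s): [2.79, 2.79, 3.14, 3.14, 3.14, 3.14, 3.14].

### API

Orientations are given as a unit quaternion [w, x, y, z].
In Python, from rig import robot gives the robot as it stands. The module is installed in compiled form; this text tells all that it offers.
- The arm moves only by the tool drive_tool, never from a script. Its argument "commands" is a list of rows, each a list of 5 numbers: the closure, from 0 (fully open) to 1 (shut), then the shift along the tool's x, y, z in mm, then the turn about the tool's z in degrees. In form: [[gripper, dx, dy, dz, yaw], ...]. A call has 1 to 20 rows; each row shifts and turns the commanded pose from where the row before left it, along the tool's axes as they then stand; what a row does not reach is not made up. A row lasts 1/10 s, in which the tool goes at most 50 mm and 8.59 degrees, less where a joint would pass 70% of its speed; a pose out of reach is approached as far as the arm can. A call with a gripper value outside its range is refused whole. The fingers move at their own pace and stop on an object; "force" is the grip in N (left out, the last holds). Time passes only in rows, so rows that do not move let the fingers close. It gives the time, the measured TCP pose, the force, the opening and the grip force at its end, in the units of the state.
- robot.get_state(): the state, without advancing time (a new reading comes with each control period).
- robot.get_image(name): name is "scene" or "top" or "wrist"; returns the picture (384x512x3 uint8, red, green, blue); there is no depth.
- robot.calibration(name): a dict with "fov_y" (degrees; the focal length in pixels is half the picture's height over the tangent of half this angle, whatever the lens; pixels are square), "cx", "cy" (the principal point, pixels), "pose" (4x4, takes a point from camera to world coordinates); the wrist camera has in their place "tool_from_camera" (4x4, takes a point from camera to tool coordinates, whose origin is the TCP and whose axes are the flange's). Camera axes: x right, y down, z forward; pixel columns grow to the right and rows downward; lengths in mm; the calibration is good to about 2 mm. A picture is of the moment at which its call begins: read the wrist's pose just before it. calibration takes no time and is no camera call.
- robot.finish_job(): hands the job in; it is judged then, once.
The state is a dict: "time_s": time; "q": joint angles; "joint_vel": joint speeds; "effort": joint torques, N m; "ee_pos": TCP position; "tcp_rot": TCP orientation; "contact_force": force on the tool from outside, world axes, zero at the start; "wrist_torque": the same for the moment, N m; "width": opening from 0.0 (shut) to 1.0 (fully open); "grasp_force": force on a finger pad.
Only numpy, scipy, OpenCV 4.12 (cv2) and the standard library are available. Lean on these libraries where they do the work, as an engineer would, in place of code of your own. Each camera call takes 0.05 s, during which the arm holds its last target. There are 200 camera calls.

## Working session

There is one attempt and no reset: what is moved stays moved. The work goes in short steps, Python scripts to look and compute and a tool call to move; the robot and the scene stay as the last step left them, time stands still between calls to the robot, and variables do not carry over. Pictures are saved under pics/ and viewed, at most 10 in all, crops included, and the job is handed in when it is done.

Besides the shell and the picture viewer there is one more tool, called after ">>>" in YAML: its name, and indented under it one key for each argument. drive_tool: Moves the arm, as the interface text tells. Its arguments: {"type":"object","properties":{"commands":{"type":"array","items":{"type":"array","items":{"type":"number"}}},"force":{"type":"number"}},"required":["commands"]}

```bash
mkdir -p pics
python3 - <<'E'
from rig import robot
import cv2,numpy as np
for n in("scene","top"):
    cv2.imwrite(f"pics/{n}0.png",robot.get_image(n)[:,:,::-1])
    c=robot.calibration(n);print(n,c["fov_y"],c["cx"],c["cy"],np.round(c["pose"],3).tolist(), [k for k in c])
c=robot.calibration("wrist");print(c)
s=robot.get_state();print(s["ee_pos"],s["tcp_rot"],s["time_s"])
E
```

```text
scene 57.486755648030886 250.98554309747257 192.20302648818642 [[0.579, 0.63, -0.517, 1158.386], [0.815, -0.435, 0.383, -356.995], [0.017, -0.643, -0.765, 938.683], [0.0, 0.0, 0.0, 1.0]] ['fov_y', 'cx', 'cy', 'pose']
top 43.7637080306618 267.013372387873 190.99522152988354 [[-0.029, -0.994, 0.108, 421.556], [-1.0, 0.028, -0.007, 96.445], [0.004, -0.108, -0.994, 1491.268], [0.0, 0.0, 0.0, 1.0]] ['fov_y', 'cx', 'cy', 'pose']
{'fov_y': 67.58461363838313, 'cx': 258.60346269399605, 'cy': 192.06650022801665, 'tool_from_camera': array([[-1.81629396e-03, -9.59670316e-01, -2.81122013e-01,
         7.24587526e+01],
       [ 9.99998280e-01, -1.63773094e-03, -8.70117080e-04,
        -2.60366314e+00],
       [ 3.74623314e-04, -2.81123110e-01,  9.59671640e-01,
        -1.42723409e+02],
       [ 0.00000000e+00,  0.00000000e+00,  0.00000000e+00,
         1.00000000e+00]])}
[249.17313069 489.58436151 230.32852689] [-2.06490117e-04  2.33198057e-01  9.72428687e-01 -1.03552416e-03] 0.1
```

View pics/top0.png

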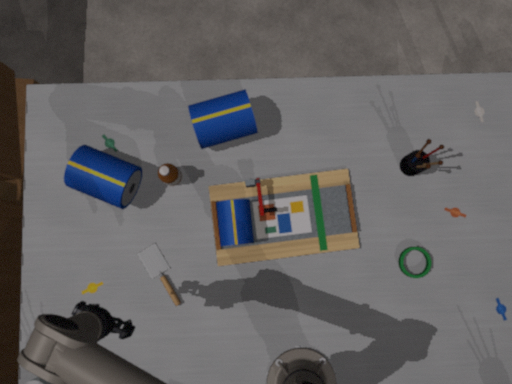

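View pics/scene0.png

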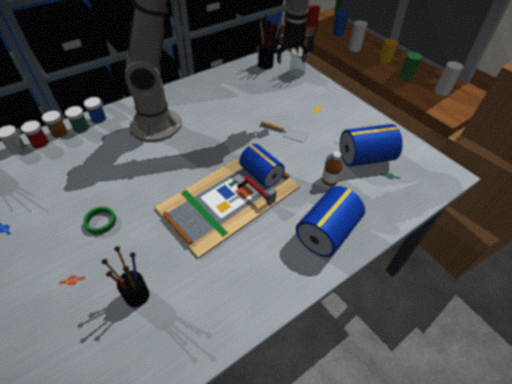

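The top view shows three blue drums: on the bed at (235,222), which is the smallest, and look-alikes at (104,176) and (223,119). The bed is centred near (284,216), the green tape runs at (318,212), the red arm at (262,200), and bed +x points right in the image. I'll take the one on the bed, then check it in a close crop.

```bash
cat > h.py <<'E'
import numpy as np,cv2
from rig import robot
from scipy.spatial.transform import Rotation as R
def cam(n,st=None):
    c=robot.calibration(n)
    if n=="wrist":
        T=np.eye(4);q=st["tcp_rot"];T[:3,:3]=R.from_quat([q[1],q[2],q[3],q[0]]).as_matrix();T[:3,3]=st["ee_pos"]
        P=T@c["tool_from_camera"]
    else:P=np.array(c["pose"])
    return c,P,192/np.tan(np.radians(c["fov_y"]/2))
def plane(n,uv,z,st=None):
    c,P,f=cam(n,st);uv=np.atleast_2d(uv).astype(float)
    d=np.c_[(uv[:,0]-c["cx"])/f,(uv[:,1]-c["cy"])/f,np.ones(len(uv))]@P[:3,:3].T
    return P[:3,3]+d*((z-P[2,3])/d[:,2])[:,None]
def proj(n,X,st=None):
    c,P,f=cam(n,st);p=(np.atleast_2d(X)-P[:3,3])@P[:3,:3]
    return np.c_[p[:,0]/p[:,2]*f+c["cx"],p[:,1]/p[:,2]*f+c["cy"]]
def mask(im,lo,hi):
    return cv2.inRange(cv2.cvtColor(im,cv2.COLOR_RGB2HSV),lo,hi)
E
cat > m.py <<'E'
from h import *
im=cv2.imread("pics/top0.png")[:,:,::-1].copy()
def pts(m,box):
    x0,y0,x1,y1=box;k=np.zeros_like(m);k[y0:y1,x0:x1]=m[y0:y1,x0:x1]
    n,l,s,c=cv2.connectedComponentsWithStats(k);i=1+np.argmax(s[1:,4]);v,u=np.nonzero(l==i);return np.c_[u,v]
g=plane("top",pts(mask(im,(50,100,30),(85,255,255)),(295,160,345,260)),12.6)[:,:2]
r=cv2.minAreaRect(g.astype(np.float32));print("tape",r);tb=cv2.boxPoints(r)
w=mask(im,(8,70,90),(28,255,255));w[:160]=0;w[270:]=0;w[:,:200]=0;w[:,365:]=0
v,u=np.nonzero(w);p=plane("top",np.c_[u,v],12)[:,:2];rb=cv2.minAreaRect(p.astype(np.float32));print("bed",rb,len(p))
b=pts(mask(im,(105,120,30),(125,255,255)),(200,180,262,262));r2=cv2.minAreaRect(plane("top",b,62)[:,:2].astype(np.float32));print("drum(at z62)",r2)
o=cv2.resize(im[150:280,190:370],None,fx=4,fy=4,interpolation=cv2.INTER_CUBIC)
for R_,z,c in((r,12.6,(255,0,255)),(rb,12,(255,255,0))):
    q=proj("top",np.c_[cv2.boxPoints(R_),np.full(4,z)]);cv2.polylines(o,[((q-[190,150]+.5)*4).astype(int)],True,c,1)
cv2.imwrite("pics/crop1.png",o[:,:,::-1])
E
python3 m.py
```

```text
tape ((512.24462890625, -70.59037780761719), (232.01046752929688, 22.430564880371094), 5.483643054962158)
bed ((501.53570556640625, 37.55250549316406), (248.1957550048828, 439.3330993652344), 5.549961090087891) 4884
drum(at z62) ((489.49249267578125, 159.20980834960938), (132.20904541015625, 45.751651763916016), 4.710310459136963)
```

View pics/crop1.png

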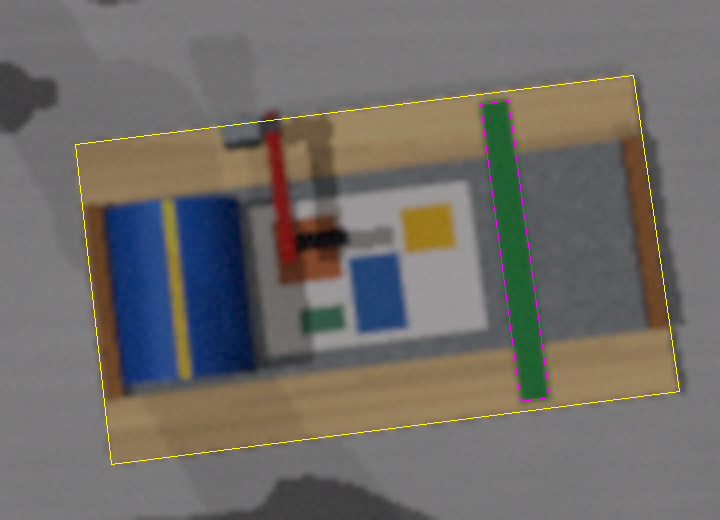

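The crop at 4x confirms the blue drum at the left end of the bed (yellow line at crop x≈177), the red arm at (280,190) with its peg at (320,239), and the tape and bed outlines fitting well. In world coordinates, the bed centre is (501.5, 37.5), bed y lies at 5.5° from world x, and the tape is at bed x = +108.6. I'll turn the tool so that tool x = bed −x and tool y = bed +y, then travel over the peg.

>>> drive_tool:
  commands:
    - [0,0,0,0,7.2]
    - [0,0,0,0,7.2]
    - [0,0,0,0,7.2]
    - [0,0,0,0,7.2]
    - [0,0,0,0,7.2]
    - [0,0,0,0,7.2]
    - [0,0,0,0,7.2]
    - [0,0,0,0,7.1]

```text
time_s: 0.9
ee_pos: [249.2, 489.8, 230.6]
tcp_rot: [0.0, 0.674, 0.739, -0.001]
contact_force: [0.4, -0.9, 0.5]
width: 1.0
grasp_force: 0.0
```

>>> drive_tool:
  commands:
    - [0,-22,11,0,0]
    - [0,-22,11,0,0]
    - [0,-22,11,0,0]
    - [0,-22,11,0,0]
    - [0,-22,11,0,0]
    - [0,-22,11,0,0]
    - [0,-22,11,0,0]
    - [0,-22,11,0,0]
    - [0,-22,11,0,0]
    - [0,-22,11,0,0]
    - [0,-22,11,0,0]
    - [0,-22,11,0,0]
    - [0,-22,11,0,0]
    - [0,-22,11,0,0]
    - [0,-22,11,0,0]
    - [0,-22,11,0,0]
    - [0,-22,11,0,0]
    - [0,-20,10,0,0]
    - [0,-10,6,0,0]
    - [0,0,0,0,0]

```text
time_s: 2.9
ee_pos: [490.9, 105.9, 231.0]
tcp_rot: [0.0, 0.674, 0.739, -0.0]
contact_force: [-0.7, -0.3, 0.7]
width: 0.997
grasp_force: 0.0
```

```bash
cat >> h.py <<'E'
A=np.radians(5.52);ex=np.array([np.sin(A),-np.cos(A)]);ey=np.array([np.cos(A),np.sin(A)]);C=np.array([501.5,37.5])
def bed(p): p=np.atleast_2d(p)[:,:2]-C; return np.c_[p@ex,p@ey]
def world(x,y,z): return np.r_[C+x*ex+y*ey,z]
def tcp():
    s=robot.get_state();q=s["tcp_rot"];M=R.from_quat([q[1],q[2],q[3],q[0]]).as_matrix()
    print("t%.2f bed"%s["time_s"],np.round(bed(s["ee_pos"])[0],1),"z%.1f"%s["ee_pos"][2],"yaw y-axis %.2f"%np.degrees(np.arctan2(M[1,1],M[0,1])),"tilt",np.round(M[2],3),"F",np.round(s["contact_force"],1),"w%.2f g%.1f"%(s["width"],s["grasp_force"]));return s
E
python3 - <<'E'
from h import *
s=tcp();im=robot.get_image("wrist");cv2.imwrite("pics/w1.png",im[:,:,::-1])
for n,p in (("peg",world(-37,23,62)),("drumtop",world(-140,0,112)),("tape",world(108.6,0,12.6))):print(n,proj("wrist",p,s))
E
```

```text
t2.90 bed [-69.1  -3.9] z231.0 yaw y-axis 5.32 tilt [-0.001 -0.    -1.   ] F [-0.7 -0.3  0.7] w1.00 g0.0
peg [[284.53649657 200.58850167]]
drumtop [[265.51443284 106.45422048]]
tape [[263.72983045 285.47391528]]
```

View pics/w1.png

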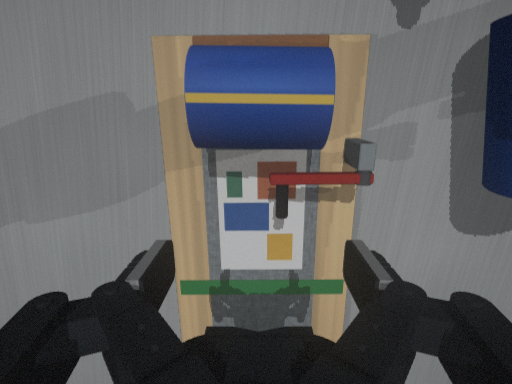

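The wrist view shows the peg at about (282,200), the drum's yellow line at (261,98) and the tape at (262,287). All three match the predictions within 3 px. Next: descend on the peg.

>>> drive_tool:
  commands:
    - [0,-16,13,0,0]
    - [0,-17,13,0,0]
    - [0,0,0,30,0]
    - [0,0,0,30,0]
    - [0,0,0,30,0]
    - [0,0,0,30,0]
    - [0,0,0,20,0]
    - [0,0,0,15,0]
    - [0,0,0,15,0]
    - [0,0,0,10,0]
    - [0,0,0,8,0]
    - [0,0,0,0,0]

```text
time_s: 4.15
ee_pos: [518.5, 78.1, 42.4]
tcp_rot: [-0.001, 0.672, 0.741, -0.001]
contact_force: [-0.1, -0.2, 0.6]
width: 1.001
grasp_force: 0.0
```

Run:
```python
from h import *
s=tcp()
im=robot.get_image("scene");o=im[120:260,140:310];cv2.imwrite("pics/s1.png",cv2.resize(o,None,fx=4,fy=4,interpolation=2)[:,:,::-1])
```

```text
t4.15 bed [-38.8  20.8] z42.4 yaw y-axis 5.59 tilt [ 0.    -0.002 -1.   ] F [-0.1 -0.2  0.6] w1.00 g0.0
```

View pics/s1.png

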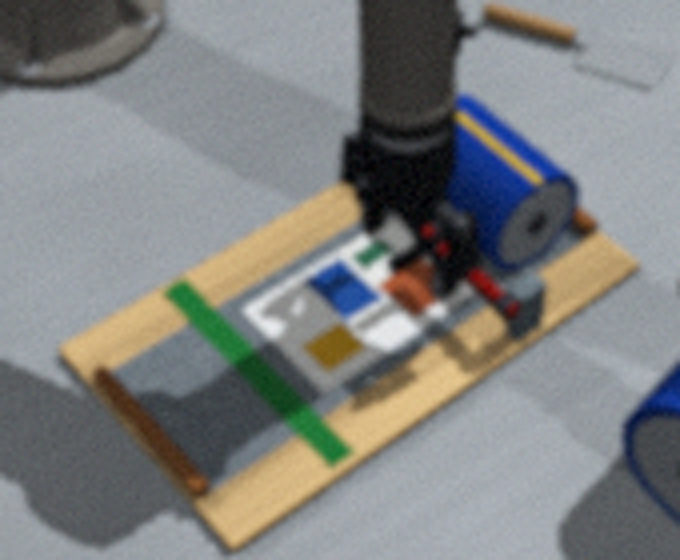

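The crop shows the fingers astride the peg at (430,240), clear of the drum. I'll close on it now.

>>> drive_tool:
  commands:
    - [0,-4,2,0,0]
    - [0.5,0,0,0,0]
    - [1,0,0,0,0]
    - [1,0,0,0,0]
    - [1,0,0,0,0]
    - [1,0,0,0,0]
    - [1,0,0,0,0]
    - [1,0,0,0,0]
    - [1,0,0,0,0]
  force: 25

```text
time_s: 5.1
ee_pos: [520.3, 73.4, 42.8]
tcp_rot: [-0.001, 0.672, 0.74, -0.001]
contact_force: [-4.7, -0.1, 1.3]
width: 0.154
grasp_force: 25.2
```

Run:
```python
from h import *
s=tcp()
a=np.radians(np.arange(0,106,7.5));y=-90*np.cos(a);z=90*np.sin(a)
print(np.c_[np.diff(y),-np.diff(z)].round(1).tolist())
```

```text
t5.10 bed [-33.9  22.2] z42.8 yaw y-axis 5.54 tilt [ 0.    -0.003 -1.   ] F [-4.7 -0.1  1.3] w0.15 g25.2
[[0.8, -11.7], [2.3, -11.5], [3.8, -11.1], [5.2, -10.6], [6.5, -9.8], [7.8, -8.9], [8.9, -7.8], [9.8, -6.5], [10.6, -5.2], [11.1, -3.8], [11.5, -2.3], [11.7, -0.8], [11.7, 0.8], [11.5, 2.3]]
```

Opening is 13 mm, so the peg is held. Next I'll swing it up through 105°.

>>> drive_tool:
  commands:
    - [1,0,0.8,-11.7,0]
    - [1,0,2.3,-11.5,0]
    - [1,0,3.8,-11.1,0]
    - [1,0,5.2,-10.6,0]
    - [1,0,6.5,-9.8,0]
    - [1,0,7.8,-8.9,0]
    - [1,0,8.9,-7.8,0]
    - [1,0,9.8,-6.5,0]
    - [1,0,10.6,-5.2,0]
    - [1,0,11.1,-3.8,0]
    - [1,0,11.5,-2.3,0]
    - [1,0,11.7,-0.8,0]
    - [1,0,11.7,0.8,0]
    - [1,0,11.5,2.3,0]
    - [1,0,0,0,0]

```text
time_s: 6.6
ee_pos: [638.2, 84.9, 132.9]
tcp_rot: [0.003, 0.672, 0.741, 0.003]
contact_force: [0.4, 0.5, 2.9]
width: 0.152
grasp_force: 24.9
```

Run:
```python
from h import *
s=tcp()
```

```text
t6.60 bed [-34.1 140.7] z132.9 yaw y-axis 5.56 tilt [-0.     0.008 -1.   ] F [0.4 0.5 2.9] w0.15 g24.9
```

The arm is up at about 106°. I'll release it, climb, and go above the drum.

>>> drive_tool:
  commands:
    - [0.2,0,0,0,0]
    - [0.2,0,0,0,0]
    - [0.2,0,0,0,0]
    - [0.2,0,0,0,0]
    - [0.2,0,0,-30,0]
    - [0.2,0,0,-30,0]
    - [0.2,0,0,-30,0]
    - [0.2,15,-20,0,0]
    - [0.2,15,-20,0,0]
    - [0.2,15,-20,0,0]
    - [0.2,15,-20,0,0]
    - [0.2,15,-20,0,0]
    - [0.2,15,-20,0,0]
    - [0.2,10,-20,0,0]
    - [0.2,0,0,0,0]

```text
time_s: 8.1
ee_pos: [482.6, 172.8, 220.2]
tcp_rot: [-0.002, 0.67, 0.742, -0.0]
contact_force: [0.8, 0.3, -0.4]
width: 0.798
grasp_force: 0.0
```

```bash
cat > d.py <<'E'
from h import *
import sys
def look(name):
    s=tcp();im=robot.get_image("wrist");cv2.imwrite(f"pics/{name}.png",im[:,:,::-1])
    def comp(m,u0=120,u1=400):
        m[:,:u0]=0;m[:,u1:]=0
        n,l,st,c=cv2.connectedComponentsWithStats(m)
        i=1+np.argmax(st[1:,4]);v,u=np.nonzero(l==i);return np.c_[u,v],st[i]
    for n,lo,hi,z in(("line",(18,90,60),(32,255,255),112),("tape",(50,100,25),(85,255,255),12.6),("drum",(105,120,25),(125,255,255),62)):
        try:
            m=mask(im,lo,hi)
            if n=="line": m&=cv2.dilate(mask(im,(105,120,25),(125,255,255)),np.ones((15,15)))
            p,st=comp(m);
            if len(p)<40: continue
            b=bed(plane("wrist",p,z,s));r=cv2.minAreaRect(b.astype(np.float32))
            k=np.polyfit(b[:,1],b[:,0],1)
            print(n,len(p),st[:4],"centre",np.round(r[0],1),"size",np.round(r[1],1),"dx/dy deg %.2f"%np.degrees(np.arctan(k[0])))
        except Exception as e: print(n,e)
    # drum silhouette rows per column band -> axis x at height 62 (tangent rays)
    m=mask(im,(100,110,20),(128,255,255)); m|=mask(im,(18,90,60),(32,255,255))&cv2.dilate(m,np.ones((9,9)))
    m=cv2.morphologyEx(m,cv2.MORPH_OPEN,np.ones((5,5)));p,st=comp(m);print("sil",st)
    c,P,f=cam("wrist",s);out=[]
    for q in(.15,.3,.5,.7,.85):
        u=int(st[0]+q*st[2]);v=p[p[:,0]==u,1]
        if len(v)<10: continue
        ang=[]
        a=bed(plane("wrist",[[u,v.min()-.5],[u,v.max()+.5]],0,s));cb=bed(P[:3,3])[0]
        t=np.arctan2(a[:,0]-cb[0],P[2,3]);h=P[2,3]-62  # bisector of tangent rays passes through the axis
        yb=cb[1]+(a[:,1].mean()-cb[1])*h/P[2,3]
        out.append([yb,cb[0]+h*np.tan(t.mean()),np.degrees(t[1]-t[0])])
    print("axis y,x,subt",np.round(out,1).tolist(), "expected subt",round(2*np.degrees(np.arcsin(50/np.hypot(h,h*np.tan(t.mean())))),1))
if __name__=="__main__": look(sys.argv[1])
E
python3 d.py w2
```

```text
t8.10 bed [-136.5   -5.8] z220.2 yaw y-axis 5.80 tilt [ 0.002 -0.002 -1.   ] F [ 0.8  0.3 -0.4] w0.80 g0.0
line 1160 [191 173 144  11] centre [-146.    -4.9] size [128.7   7.5] dx/dy deg 1.12
tape 152 [188 326  19  12] centre [111.8 -98.7] size [19.8 26.5] dx/dy deg -3.84
drum 7566 [191 119 145  56] centre [-167.8   -3.7] size [153.6  55.9] dx/dy deg 0.93
sil [ 191  119  145   56 7595]
axis y,x,subt [[-57.3, -168.9, 10.3], [-34.4, -168.5, 10.5], [-4.1, -168.1, 10.3], [26.3, -167.7, 10.5], [49.3, -167.2, 10.3]] expected subt 19.0
```

View pics/w2.png

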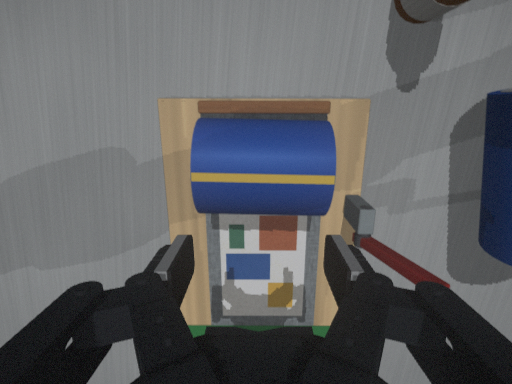

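The view shows the arm raised out of the way at (400,260), with the drum's line at (263,179), i.e. bed x = −146, y = −5, skewed about 1°. Next, descend onto the drum just behind its top.

>>> drive_tool:
  commands:
    - [0.2,9,0,20,0]
    - [0.2,9,0,30,0]
    - [0.2,0,0,30,0]
    - [0.2,0,0,20,0]
    - [0.2,0,0,5,0]
    - [0.2,0,0,2,0]
    - [0.2,0,0,0,0]

```text
time_s: 8.85
ee_pos: [485.1, 188.1, 114.1]
tcp_rot: [0.001, 0.673, 0.74, 0.001]
contact_force: [0.1, -0.1, -0.5]
width: 0.797
grasp_force: 0.0
```

>>> drive_tool:
  commands:
    - [0.2,0,0,3,0]
    - [0.2,0,0,0,0]

```text
time_s: 9.05
ee_pos: [484.4, 188.5, 110.9]
tcp_rot: [0.0, 0.672, 0.74, 0.001]
contact_force: [-0.5, 0.0, -0.2]
width: 0.797
grasp_force: 0.0
```

>>> drive_tool:
  commands:
    - [0.2,0,0,3,0]
    - [0.2,0,0,0,0]

```text
time_s: 9.25
ee_pos: [483.7, 188.4, 107.1]
tcp_rot: [-0.0, 0.672, 0.74, -0.0]
contact_force: [0.2, 0.1, 0.2]
width: 0.8
grasp_force: 0.0
```

>>> drive_tool:
  commands:
    - [0.2,0,0,2,0]
    - [0.2,0,0,0,0]

```text
time_s: 9.45
ee_pos: [483.6, 188.3, 105.0]
tcp_rot: [-0.0, 0.672, 0.74, -0.0]
contact_force: [-0.3, -0.2, -0.2]
width: 0.803
grasp_force: 0.0
```

>>> drive_tool:
  commands:
    - [0.2,0,0,2,0]
    - [0.2,0,0,0,0]

```text
time_s: 9.65
ee_pos: [483.8, 188.9, 104.7]
tcp_rot: [-0.001, 0.672, 0.74, 0.001]
contact_force: [-3.7, 0.3, 9.2]
width: 0.8
grasp_force: 4.6
```

Contact at TCP z≈105 with 9 N. First stroke:

>>> drive_tool:
  commands:
    - [0.2,-4,0,-0.5,0]
    - [0.2,-7,0,0,0]
    - [0.2,-7,0,0,0]
    - [0.2,-7,0,0,0]
    - [0.2,-7,0,0,0]
    - [0.2,-4,0,0,0]
    - [0.2,0,0,0,0]

```text
time_s: 10.35
ee_pos: [487.0, 151.6, 104.1]
tcp_rot: [-0.0, 0.673, 0.74, -0.0]
contact_force: [-3.6, -0.7, 6.8]
width: 0.798
grasp_force: 3.3
```

```bash
sed -i 's/    m=cv2.morphologyEx(m,cv2.MORPH_OPEN,np.ones((5,5)))/    m=cv2.morphologyEx(cv2.morphologyEx(m,cv2.MORPH_CLOSE,np.ones((15,1))),cv2.MORPH_OPEN,np.ones((5,5)))/' d.py; python3 d.py w3
```

```text
t10.35 bed [-115.    -3.4] z104.1 yaw y-axis 5.46 tilt [-0.    -0.001 -1.   ] F [-3.6 -0.7  6.8] w0.80 g3.3
line 1323 [194 248 131  12] centre [-111.7   -5.6] size [68.   5.9] dx/dy deg 1.06
tape attempt to get argmax of an empty sequence
drum 31437 [130 119 259 131] centre [-133.6   -4.9] size [177.8  88.3] dx/dy deg 0.74
sil [  130   119   259   154 35185]
axis y,x,subt [[-66.2, -137.7, 24.8], [-40.8, -128.7, 29.9], [-5.5, -128.0, 29.9], [29.7, -127.6, 29.7], [55.2, -136.5, 24.2]] expected subt 30.3
```

Pure rolling confirmed: the axis moved from −146 to −128, half the finger travel. I'll repeat the strokes.

>>> drive_tool:
  commands:
    - [0.2,0,0,-10,0]
    - [0.2,22,0,0,0]
    - [0.2,0,0,10,0]
    - [0.2,-4,0,0,0]
    - [0.2,-8,0,0,0]
    - [0.2,-8,0,0,0]
    - [0.2,-8,0,0,0]
    - [0.2,-8,0,0,0]
    - [0.2,-4,0,0,0]
    - [0.2,0,0,0,0]
    - [0.2,0,0,-10,0]
    - [0.2,20,0,0,0]
    - [0.2,0,0,10,0]
    - [0.2,-4,0,0,0]
    - [0.2,-8,0,0,0]
    - [0.2,-8,0,0,0]
    - [0.2,-8,0,0,0]
    - [0.2,-8,0,0,0]
    - [0.2,-4,0,0,0]
    - [0.2,0,0,0,0]

```text
time_s: 12.4
ee_pos: [491.6, 112.7, 104.6]
tcp_rot: [0.001, 0.672, 0.74, 0.0]
contact_force: [-2.2, -0.7, 10.8]
width: 0.797
grasp_force: 5.3
```

```bash
python3 d.py w4
```

```text
t12.40 bed [-75.8  -2.6] z104.6 yaw y-axis 5.49 tilt [-0.001  0.001 -1.   ] F [-2.2 -0.7 10.8] w0.80 g5.3
tape attempt to get argmax of an empty sequence
drum 34201 [129 128 256 164] centre [-73.   -6.5] size [177.2 119.2] dx/dy deg -0.13
sil [  129   129   256   163 34649]
axis y,x,subt [[-66.4, -95.1, 22.9], [-41.7, -83.4, 29.4], [-6.1, -79.0, 31.4], [29.0, -82.2, 29.2], [53.8, -94.5, 22.3]] expected subt 30.2
```

>>> drive_tool:
  commands:
    - [0.2,0,0,-10,0]
    - [0.2,20,0,0,0]
    - [0.2,0,0,10,0]
    - [0.2,-4,0,0,0]
    - [0.2,-8,0,0,0]
    - [0.2,-8,0,0,0]
    - [0.2,-8,0,0,0]
    - [0.2,-8,0,0,0]
    - [0.2,-4,0,0,0]
    - [0.2,0,0,0,0]
    - [0.2,0,0,-10,0]
    - [0.2,20,0,0,0]
    - [0.2,0,0,10,0]
    - [0.2,-4,0,0,0]
    - [0.2,-8,0,0,0]
    - [0.2,-8,0,0,0]
    - [0.2,-8,0,0,0]
    - [0.2,-8,0,0,0]
    - [0.2,-4,0,0,0]
    - [0.2,0,0,0,0]

```text
time_s: 14.45
ee_pos: [495.0, 72.6, 104.7]
tcp_rot: [0.0, 0.672, 0.74, -0.0]
contact_force: [-4.3, -0.7, 14.0]
width: 0.799
grasp_force: 6.9
```

>>> drive_tool:
  commands:
    - [0.2,0,0,-10,0]
    - [0.2,20,0,0,0]
    - [0.2,0,0,10,0]
    - [0.2,-4,0,0,0]
    - [0.2,-8,0,0,0]
    - [0.2,-8,0,0,0]
    - [0.2,-8,0,0,0]
    - [0.2,-8,0,0,0]
    - [0.2,-4,0,0,0]
    - [0.2,0,0,0,0]
    - [0.2,0,0,-10,0]
    - [0.2,20,0,0,0]
    - [0.2,0,0,10,0]
    - [0.2,-4,0,0,0]
    - [0.2,-8,0,0,0]
    - [0.2,-8,0,0,0]
    - [0.2,-8,0,0,0]
    - [0.2,-8,0,0,0]
    - [0.2,-4,0,0,0]
    - [0.2,0,0,0,0]

```text
time_s: 16.45
ee_pos: [498.7, 32.1, 104.7]
tcp_rot: [0.001, 0.673, 0.74, -0.001]
contact_force: [-4.4, -0.2, 13.9]
width: 0.803
grasp_force: 7.0
```

```bash
python3 d.py w5
```

```text
t16.45 bed [ 5.1 -3.3] z104.7 yaw y-axis 5.47 tilt [-0.002 -0.    -1.   ] F [-4.4 -0.2 13.9] w0.80 g7.0
line attempt to get argmax of an empty sequence
tape 2409 [180 293 159  17] centre [113.5  -5.7] size [153.1  18.1] dx/dy deg 0.39
drum 31330 [130 143 250 152] centre [13.2 -8.3] size [177.3 111.1] dx/dy deg 0.54
sil [  130   143   251   152 32427]
axis y,x,subt [[-67.6, -9.5, 20.2], [-43.0, 7.1, 28.9], [-8.2, 7.9, 28.9], [26.6, 8.0, 28.9], [51.3, -10.2, 18.4]] expected subt 30.0
```

View pics/w5.png

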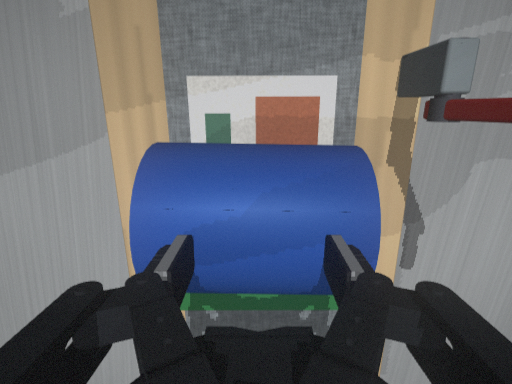

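The drum is at x≈+8, with the fingers still near its top (it coasts about 2 mm per stroke). The tape's edge is visible at row 300. Two more strokes.

>>> drive_tool:
  commands:
    - [0.2,0,0,-10,0]
    - [0.2,8,0,0,0]
    - [0.2,0,0,10,0]
    - [0.2,-4,0,0,0]
    - [0.2,-8,0,0,0]
    - [0.2,-8,0,0,0]
    - [0.2,-8,0,0,0]
    - [0.2,-8,0,0,0]
    - [0.2,-4,0,0,0]
    - [0.2,0,0,0,0]
    - [0.2,0,0,-10,0]
    - [0.2,18,0,0,0]
    - [0.2,0,0,10,0]
    - [0.2,-4,0,0,0]
    - [0.2,-8,0,0,0]
    - [0.2,-8,0,0,0]
    - [0.2,-8,0,0,0]
    - [0.2,-8,0,0,0]
    - [0.2,-4,0,0,0]
    - [0.2,0,0,0,0]

```text
time_s: 18.5
ee_pos: [504.3, -20.8, 104.5]
tcp_rot: [0.001, 0.672, 0.74, -0.0]
contact_force: [-3.1, -0.2, 13.7]
width: 0.799
grasp_force: 6.9
```

>>> drive_tool:
  commands:
    - [0.2,0,0,-10,0]
    - [0.2,18,0,0,0]
    - [0.2,0,0,10,0]
    - [0.2,-4,0,0,0]
    - [0.2,-8,0,0,0]
    - [0.2,-8,0,0,0]
    - [0.2,-8,0,0,0]
    - [0.2,-8,0,0,0]
    - [0.2,-4,0,0,0]
    - [0.2,0,0,0,0]
    - [0.2,0,0,0,0]

```text
time_s: 19.6
ee_pos: [506.4, -42.3, 104.6]
tcp_rot: [0.001, 0.672, 0.741, -0.0]
contact_force: [-3.6, 0.2, 13.1]
width: 0.801
grasp_force: 6.8
```

```bash
python3 d.py w6
```

```text
t19.60 bed [79.9 -2.8] z104.6 yaw y-axis 5.56 tilt [-0.001  0.001 -1.   ] F [-3.6  0.2 13.1] w0.80 g6.8
tape 375 [378 215  18  24] centre [111.1 107.7] size [22.  13.8] dx/dy deg 1.85
drum 33457 [124 129 255 154] centre [ 78.5 -10. ] size [177.3 109.5] dx/dy deg 0.23
sil [  124    70   256   212 38755]
axis y,x,subt [[-70.1, 61.7, 23.4], [-44.4, 54.1, 40.3], [-9.6, 54.4, 40.4], [25.3, 73.5, 29.6], [50.0, 58.8, 20.5]] expected subt 30.3
```

>>> drive_tool:
  commands:
    - [0.2,0,0,-10,0]
    - [0.2,16,0,0,0]
    - [0.2,0,0,10,0]
    - [0.2,-4,0,0,0]
    - [0.2,-8,0,0,0]
    - [0.2,-8,0,0,0]
    - [0.2,-8,0,0,0]
    - [0.2,-8,0,0,0]
    - [0.2,-4,0,0,0]
    - [0.2,0,0,0,0]
    - [0.2,0,0,0,0]
    - [0.2,0,0,-15,0]
    - [0.2,30,0,-25,0]
    - [0.2,30,0,-30,0]
    - [0.2,30,0,-30,0]
    - [0.2,0,0,0,0]
    - [0.2,0,0,0,0]

```text
time_s: 21.35
ee_pos: [499.3, 25.2, 202.7]
tcp_rot: [-0.0, 0.671, 0.741, -0.001]
contact_force: [-0.5, 0.1, -0.5]
width: 0.797
grasp_force: 0.0
```

```bash
python3 d.py w7
```

```text
t21.35 bed [12.1 -3.4] z202.7 yaw y-axis 5.66 tilt [-0.001 -0.001 -1.   ] F [-0.5  0.1 -0.5] w0.80 g0.0
line 426 [193 211 126   6] centre [30.1 -8.5] size [108.5   3.2] dx/dy deg 1.10
tape 113 [120 375  20   9] centre [ 332.4 -199.1] size [12.4 34. ] dx/dy deg -21.62
drum 11262 [187 216 138  87] centre [105.2  -9.7] size [155.1 106.2] dx/dy deg 0.57
sil [  187   206   138    97 12288]
axis y,x,subt [[-62.8, 95.4, 17.4], [-39.7, 95.9, 17.6], [-8.8, 96.5, 17.4], [21.0, 94.5, 18.4], [44.3, 97.6, 17.4]] expected subt 17.8
```

View pics/w7.png

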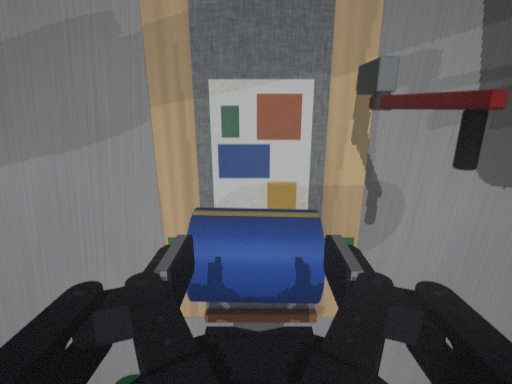

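The drum is at about x=+96, with the tape just ahead of its axis (tape ends visible at rows ~242). I'll cross-check the offset and skew with the top camera.

```bash
cat > t.py <<'E'
from h import *
import sys
im=robot.get_image("top");cv2.imwrite(f"pics/{sys.argv[1]}.png",im[:,:,::-1])
g=mask(im,(50,100,25),(85,255,255));v,u=np.nonzero(g);b=bed(plane("top",np.c_[u,v],12.6));k=(abs(b[:,0]-108)<25)&(abs(b[:,1])<125);b=b[k]
s=[]
for lo,hi in((-125,-85),(72,125)):
    q=b[(b[:,1]>lo)&(b[:,1]<hi)];s.append(q.mean(0));print("tape end",len(q),q.mean(0).round(1),np.ptp(q,axis=0).round(1))
s=np.array(s);print("tape skew",np.degrees(np.arctan2(*(s[1]-s[0]))).round(2))
m=mask(im,(100,100,20),(128,255,255))|(mask(im,(15,80,60),(35,255,255)));c,P,f=cam("top");cb=bed(P[:3,3])[0];o=[]
m2=mask(im,(100,100,20),(128,255,255))
for y in range(-58,46,4):
    xs=np.arange(-20,120,.5)+60; px=proj("top",[world(x,y,62) for x in xs])
    val=cv2.remap(im.astype(np.float32),px[:,0].astype(np.float32)[None],px[:,1].astype(np.float32)[None],1)[0]
    blue=(val[:,2]-val[:,0])>25
    i=np.nonzero(blue)[0]
    if len(i)<60: continue
    t=np.arctan2(xs[[i[0],i[-1]]]-cb[0],P[2,3]-62);o.append([y,cb[0]+np.tan(t.mean())*(P[2,3]-62),xs[i[-1]]-xs[i[0]]])
o=np.array(o);print(o.round(1).tolist());o=o[abs(o[:,2]-np.median(o[:,2]))<3];k=np.polyfit(o[:,0],o[:,1],1);print("drum axis x at y=-8: %.1f skew %.2f"%(np.polyval(k,-8),np.degrees(np.arctan(k[0]))),"tape x",np.interp(-8,s[:,1],s[:,0]).round(1))
E
python3 t.py t1
```

```text
tape end 32 [ 114.3 -101. ] [ 9.2 30.7]
tape end 31 [108.8 108.4] [17.6 17.9]
tape skew -1.52
[]Traceback (most recent call last):
  File "t.py", line 18, in <module>
    o=np.array(o);print(o.round(1).tolist());o=o[abs(o[:,2]-np.median(o[:,2]))<3];k=np.polyfit(o[:,0],o[:,1],1);print("drum axis x at y=-8: %.1f skew %.2f"%(np.polyval(k,-8),np.degrees(np.arctan(k[0]))),"tape x",np.interp(-8,s[:,1],s[:,0]).round(1))
                                                     ~^^^^^
IndexError: too many indices for array: array is 1-dimensional, but 2 were indexed
```

The arm blocks the top view, so I'll look from above with the wrist camera instead.

>>> drive_tool:
  commands:
    - [0.2,-20,0,-12,0]
    - [0.2,-20,0,-12,0]
    - [0.2,-20,0,-12,0]
    - [0.2,-20,0,0,0]
    - [0.2,-20,0,0,0]
    - [0.2,0,0,0,0]
    - [0.2,0,0,0,0]

```text
time_s: 22.15
ee_pos: [508.4, -75.1, 238.4]
tcp_rot: [-0.001, 0.673, 0.739, -0.001]
contact_force: [1.3, 0.8, -0.1]
width: 0.801
grasp_force: 0.0
```

```bash
cat > f.py <<'E'
from h import *
import sys
s=tcp();im=robot.get_image("wrist");cv2.imwrite(f"pics/{sys.argv[1]}.png",im[:,:,::-1])
g=mask(im,(50,100,25),(85,255,255));v,u=np.nonzero(g);b=bed(plane("wrist",np.c_[u,v],12.6,s));b=b[(abs(b[:,0]-108)<25)&(abs(b[:,1])<128)]
e=[]
for lo,hi in((-125,-88),(75,125)):
    q=b[(b[:,1]>lo)&(b[:,1]<hi)];print("tape end",len(q),q.mean(0).round(1),np.ptp(q,axis=0).round(1))
    r=cv2.minAreaRect(q.astype(np.float32))[0];e.append(r)
e=np.array(e);sk=np.degrees(np.arctan((e[1,0]-e[0,0])/(e[1,1]-e[0,1])));print("tape skew",sk.round(2))
c,P,f=cam("wrist",s);cb=bed(P[:3,3])[0];H=P[2,3]-62;o=[]
for y in range(-60,50,4):
    xs=np.arange(20,200,.5);px=proj("wrist",[world(x,y,62) for x in xs],s).astype(np.float32)
    val=cv2.remap(im.astype(np.float32),px[:,0][None],px[:,1][None],1)[0]
    i=np.nonzero((val[:,2]-val[:,0])>30)[0]
    if len(i)<60: continue
    t=np.arctan2(xs[[i[0],i[-1]]]-cb[0],H);o.append([y,cb[0]+np.tan(t.mean())*H,np.degrees(t[1]-t[0])])
o=np.array(o);print(o.round(1).tolist());o=o[abs(o[:,2]-np.median(o[:,2]))<.7];k=np.polyfit(o[:,0],o[:,1],1)
print("exp subt",round(2*np.degrees(np.arcsin(50/np.hypot(H,o[0,1]-cb[0]))),1));print("drum x at y-8 %.1f skew %.2f"%(np.polyval(k,-8),np.degrees(np.arctan(k[0]))),"tape x %.1f"%np.interp(-8,e[:,1],e[:,0]))
E
python3 f.py w8
```

```text
t22.15 bed [112.7  -4. ] z238.4 yaw y-axis 5.37 tilt [ 0.001 -0.003 -1.   ] F [ 1.3  0.8 -0.1] w0.80 g0.0
tape end 247 [ 110.5 -109.9] [21.1 19.9]
tape end 450 [110.3  96. ] [21.1 36. ]
tape skew -0.14
[[-60.0, 94.8, 17.2], [-56.0, 95.3, 17.2], [-52.0, 95.3, 17.2], [-48.0, 95.3, 17.2], [-44.0, 81.5, 22.0], [-40.0, 81.7, 22.1], [-36.0, 81.7, 22.1], [-32.0, 81.7, 22.1], [-28.0, 81.7, 22.1], [-24.0, 81.7, 22.1], [-20.0, 82.0, 22.2], [-16.0, 81.7, 22.1], [-12.0, 82.0, 22.2], [-8.0, 82.0, 22.2], [-4.0, 82.0, 22.2], [0.0, 82.2, 22.2], [4.0, 82.0, 22.2], [8.0, 96.5, 17.2], [12.0, 96.5, 17.2], [16.0, 96.5, 17.2], [20.0, 96.5, 17.2], [24.0, 96.5, 17.2], [28.0, 96.7, 17.1], [32.0, 96.7, 17.1], [36.0, 96.7, 17.1], [40.0, 97.2, 17.1], [44.0, 97.2, 17.1], [48.0, 97.0, 17.1]]
exp subt 17.8
drum x at y-8 96.0 skew 1.11 tape x 110.9
```

View pics/w8.png

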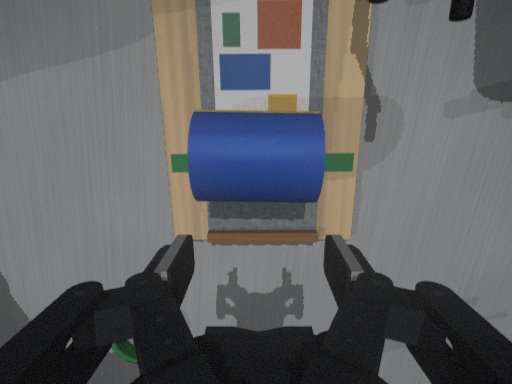

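In this view the drum axis is at x=96.0 with 1.1° skew and the tape centre is at 110.6, so 14.6 mm remain. I'll do a slow 29 mm stroke, turning the tool by −2.4° to square the drum.

>>> drive_tool:
  commands:
    - [0.2,12,-4,30,0]
    - [0.2,12,0,30,0]
    - [0.2,0,0,35,0]
    - [0.2,0,0,25,0]
    - [0.2,0,0,6,0]
    - [0.2,0,0,6,0]
    - [0.2,0,0,4,0]
    - [0.2,0,0,0,0]

```text
time_s: 23.0
ee_pos: [504.3, -51.0, 105.1]
tcp_rot: [0.001, 0.672, 0.74, 0.001]
contact_force: [-0.0, 0.5, 0.8]
width: 0.803
grasp_force: 0.0
```

>>> drive_tool:
  commands:
    - [0.2,-1,0,0,0]
    - [0.2,-2,0,0,-0.2]
    - [0.2,-2,0,0,-0.2]
    - [0.2,-2,0,0,-0.2]
    - [0.2,-2,0,0,-0.2]
    - [0.2,-2,0,0,-0.2]
    - [0.2,-2,0,0,-0.2]
    - [0.2,-2,0,0,-0.2]
    - [0.2,-2,0,0,-0.2]
    - [0.2,-2,0,0,-0.2]
    - [0.2,-2,0,0,-0.2]
    - [0.2,-2,0,0,-0.2]
    - [0.2,-2,0,0,-0.2]
    - [0.2,-1.5,0,0,0]
    - [0.2,-1,0,0,0]
    - [0.2,-1,0,0,0]
    - [0.2,-0.5,0,0,0]
    - [0.2,0,0,0,0]
    - [0.2,0,0,0,0]
    - [0.2,0,0,0,0]

```text
time_s: 25.0
ee_pos: [506.7, -80.5, 104.7]
tcp_rot: [0.001, 0.657, 0.754, 0.0]
contact_force: [-2.5, 0.4, 6.4]
width: 0.803
grasp_force: 3.3
```

>>> drive_tool:
  commands:
    - [0.2,0,0,-3,0]
    - [0.2,0,0,-7,0]
    - [0.2,0,0,-20,0]
    - [0.2,0,0,-35,0]
    - [0.2,0,0,-35,2.4]
    - [0.2,0,0,-35,0]
    - [0.2,0,0,0,0]
    - [0.2,0,0,0,0]

```text
time_s: 25.8
ee_pos: [506.7, -79.7, 239.4]
tcp_rot: [0.001, 0.672, 0.74, 0.001]
contact_force: [0.1, -0.8, -1.2]
width: 0.798
grasp_force: 0.0
```

```bash
python3 f.py w9
```

```text
t25.80 bed [117.2  -6.1] z239.4 yaw y-axis 5.54 tilt [ 0.     0.002 -1.   ] F [ 0.1 -0.8 -1.2] w0.80 g0.0
tape end 288 [ 110.7 -109.1] [21.  22.3]
tape end 416 [110.6  95.6] [19.7 36.2]
tape skew -0.09
[[-60.0, 109.7, 17.4], [-56.0, 109.7, 17.4], [-52.0, 110.0, 17.3], [-48.0, 110.0, 17.3], [-44.0, 89.2, 24.7], [-40.0, 89.2, 24.7], [-36.0, 89.2, 24.7], [-32.0, 89.2, 24.7], [-28.0, 89.4, 24.7], [-24.0, 89.4, 24.7], [-20.0, 89.4, 24.7], [-16.0, 89.4, 24.7], [-12.0, 89.4, 24.7], [-8.0, 89.7, 24.8], [-4.0, 89.7, 24.8], [0.0, 89.7, 24.8], [4.0, 89.7, 24.8], [8.0, 111.5, 17.2], [12.0, 111.5, 17.2], [16.0, 111.7, 17.3], [20.0, 112.0, 17.2], [24.0, 112.0, 17.2], [28.0, 112.0, 17.2], [32.0, 112.0, 17.2], [36.0, 112.0, 17.2], [40.0, 112.0, 17.2], [44.0, 112.0, 17.2], [48.0, 111.7, 17.1]]
exp subt 17.6
drum x at y-8 111.0 skew 1.30 tape x 110.8
```

The drum is centred (111.0 against tape 110.7) with about 1.2° of skew, which is square enough. Next I'll return to the peg.

>>> drive_tool:
  commands:
    - [0.2,15,15,0,0]
    - [0.2,15,15,0,0]
    - [0.2,15,15,0,0]
    - [0.2,15,15,0,0]
    - [0.2,15,15,0,0]
    - [0.2,15,15,0,0]
    - [0.2,15,15,0,0]
    - [0.2,15,15,0,0]
    - [0.2,15,15,0,0]
    - [0.2,16,12,0,0]
    - [0.2,0,0,0,0]
    - [0.2,0,0,25,0]
    - [0.2,0,0,25,0]
    - [0.2,0,0,25,0]
    - [0.2,0,0,20,0]
    - [0.2,0,0,10,0]
    - [0.2,0,0,0,0]

```text
time_s: 27.55
ee_pos: [636.3, 84.5, 131.3]
tcp_rot: [-0.002, 0.672, 0.74, -0.002]
contact_force: [0.0, -0.0, 0.2]
width: 0.804
grasp_force: 0.0
```

>>> drive_tool:
  commands:
    - [0.6,0,0,0,0]
    - [1,0,0,0,0]
    - [1,0,0,0,0]
    - [1,0,0,0,0]
    - [1,0,0,0,0]
    - [1,0,0,0,0]
  force: 25

```text
time_s: 28.15
ee_pos: [638.8, 84.7, 134.8]
tcp_rot: [0.001, 0.672, 0.74, 0.001]
contact_force: [-0.8, 0.0, 3.2]
width: 0.149
grasp_force: 24.8
```

Run:
```python
from h import *
s=tcp()
b=bed(s["ee_pos"])[0];print("angle from y",90+np.degrees(np.arcsin((b[1]-113)/90)))
a=np.radians(np.r_[np.linspace(107,-1,19)]);y=-90*np.cos(a);z=90*np.sin(a)
print(np.c_[np.diff(y),-np.diff(z)].round(1).tolist())
```

```text
t28.15 bed [-33.8 141.2] z134.8 yaw y-axis 5.53 tilt [ 0.     0.002 -1.   ] F [-0.8  0.   3.2] w0.15 g24.8
angle from y 108.25344541150932
[[-9.1, -2.3], [-9.3, -1.3], [-9.4, -0.3], [-9.4, 0.7], [-9.3, 1.6], [-9.1, 2.6], [-8.7, 3.5], [-8.3, 4.4], [-7.8, 5.3], [-7.2, 6.1], [-6.5, 6.8], [-5.8, 7.4], [-5.0, 8.0], [-4.1, 8.5], [-3.2, 8.9], [-2.3, 9.1], [-1.3, 9.3], [-0.3, 9.4]]
```

>>> drive_tool:
  commands:
    - [1,0,-9.1,-2.3,0]
    - [1,0,-9.3,-1.3,0]
    - [1,0,-9.4,-0.3,0]
    - [1,0,-9.4,0.7,0]
    - [1,0,-9.3,1.6,0]
    - [1,0,-9.1,2.6,0]
    - [1,0,-8.7,3.5,0]
    - [1,0,-8.3,4.4,0]
    - [1,0,-7.8,5.3,0]
    - [1,0,-7.2,6.1,0]
    - [1,0,-6.5,6.8,0]
    - [1,0,-5.8,7.4,0]
    - [1,0,-5,8,0]
    - [1,0,-4.1,8.5,0]
    - [1,0,-3.2,8.9,0]
    - [1,0,-2.3,9.1,0]
    - [1,0,-1.3,9.3,0]
    - [1,0,0,8,0]
    - [1,0,0,0,0]

```text
time_s: 30.05
ee_pos: [520.4, 73.1, 45.2]
tcp_rot: [-0.002, 0.672, 0.74, -0.002]
contact_force: [-1.8, -2.0, -0.0]
width: 0.156
grasp_force: 30.6
```

```bash
python3 -c "
from h import *
tcp()"
```

```text
t30.05 bed [-33.6  22.2] z45.2 yaw y-axis 5.52 tilt [-0.001 -0.006 -1.   ] F [-1.8 -2.  -0. ] w0.16 g30.6
```

>>> drive_tool:
  commands:
    - [1,0,0,2,0]
    - [1,0,0,0,0]

```text
time_s: 30.25
ee_pos: [520.4, 73.1, 44.3]
tcp_rot: [-0.002, 0.672, 0.74, -0.002]
contact_force: [-4.1, -2.7, 0.1]
width: 0.153
grasp_force: 30.7
```

>>> drive_tool:
  commands:
    - [1,0,0,2,0]
    - [1,0,0,0,0]

```text
time_s: 30.45
ee_pos: [520.4, 73.1, 42.5]
tcp_rot: [-0.002, 0.672, 0.74, -0.002]
contact_force: [-4.9, -3.7, 0.5]
width: 0.151
grasp_force: 30.9
```

>>> drive_tool:
  commands:
    - [1,0,0,2,0]
    - [1,0,0,0,0]

```text
time_s: 30.65
ee_pos: [520.3, 73.1, 40.5]
tcp_rot: [-0.002, 0.672, 0.74, -0.002]
contact_force: [-4.6, -3.5, 0.8]
width: 0.148
grasp_force: 31.0
```

>>> drive_tool:
  commands:
    - [1,0,0,2,0]
    - [1,0,0,0,0]

```text
time_s: 30.85
ee_pos: [520.4, 73.1, 39.8]
tcp_rot: [-0.002, 0.672, 0.74, -0.002]
contact_force: [-7.3, -3.2, 9.4]
width: 0.151
grasp_force: 31.7
```

>>> drive_tool:
  commands:
    - [1,0,0,2,0]
    - [1,0,0,0,0]

```text
time_s: 31.05
ee_pos: [520.4, 73.1, 39.2]
tcp_rot: [-0.002, 0.672, 0.74, -0.002]
contact_force: [-9.4, -3.2, 19.1]
width: 0.154
grasp_force: 32.7
```

>>> drive_tool:
  commands:
    - [1,0,0,2,0]
    - [1,0,0,0,0]

```text
time_s: 31.25
ee_pos: [520.4, 73.1, 38.9]
tcp_rot: [-0.003, 0.672, 0.74, -0.001]
contact_force: [-14.8, -3.3, 30.3]
width: 0.152
grasp_force: 33.7
```

It's hard against its lower stop. I'll relieve the load, release, and lift away.

>>> drive_tool:
  commands:
    - [1,0,0,-4,0]
    - [1,0,0,0,0]
    - [0,0,0,0,0]
    - [0,0,0,0,0]
    - [0,0,0,0,0]
    - [0,0,0,0,0]
    - [0,0,0,0,0]
    - [0,0,0,0,0]
    - [0,0,0,-20,0]
    - [0,0,0,-30,0]
    - [0,0,0,-40,0]
    - [0,0,0,-40,0]
    - [0,0,0,-40,0]
    - [0,25,0,-20,0]
    - [0,30,0,0,0]
    - [0,0,0,0,0]
    - [0,0,0,0,0]

```text
time_s: 32.95
ee_pos: [517.2, 129.1, 229.1]
tcp_rot: [-0.0, 0.671, 0.741, -0.0]
contact_force: [0.2, -1.1, -0.2]
width: 0.997
grasp_force: 0.0
```

Run:
```python
from h import *
s=tcp()
a=robot.get_image("wrist");b=robot.get_image("scene")
b=cv2.resize(b[120:280,130:320],(456,384),interpolation=2)
cv2.imwrite("pics/fin.png",np.hstack([cv2.resize(a,(344,258)),cv2.resize(b,(456,384))[:258]] if 0 else [cv2.copyMakeBorder(cv2.resize(a,(344,258)),0,126,0,0,0),b])[:,:,::-1])
for y in(113,23,8):print(proj("scene",world(-65,y,62)).round(1),proj("wrist",world(-65,y,62),s).round(1))
```

```text
t32.95 bed [-89.7  24.4] z229.1 yaw y-axis 5.67 tilt [-0.    -0.001 -1.   ] F [ 0.2 -1.1 -0.2] w1.00 g0.0
[[266.1 196.1]] [[339.4 195.2]]
[[248.  180.3]] [[259.6 195.1]]
[[245.1 177.7]] [[246.3 195.1]]
```

View pics/fin.png

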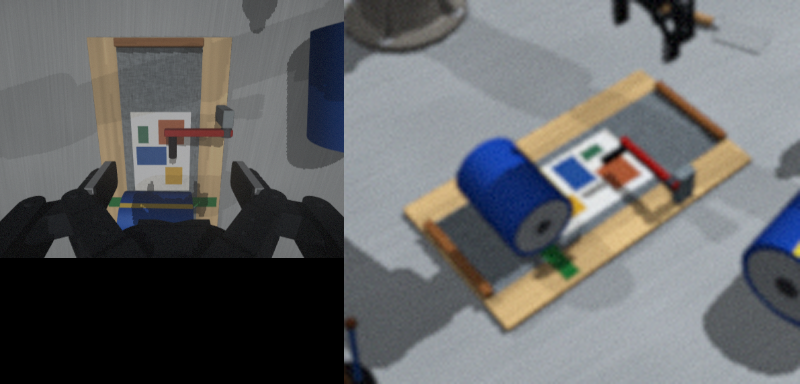

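The arm is level across the bed, with its tip at wrist pixel (245,196) as predicted. The drum stands on the tape and the gripper is clear. Handing in.

```bash
python3 -c "
from rig import robot
print(robot.finish_job())"
```

```text
the job is handed in; nothing more can be done
None
```

The job is handed in after about 33 s of the 72 s: the drum was rolled onto the green tape (axis about 0.3 mm from its centre line, about 1.2° off square, which one correction did not remove), the red arm is folded down on its stop, and I kept clear of the jars and tools.

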